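File a cassette into the packed rack and clamp the row

ROBOT

A 6-joint arm with a two-finger parallel gripper is mounted at the origin on a cart in front of the work surface, level with it; the furniture and walls round the work are solid. World frame = base frame: x ahead of the robot, y to its left, z up, the work surface at z = 0. Lengths are in m, angles in rad, forces in N, time in s.
With the tool pointing down it reaches from about 0.35 to 0.775 m from the base axis. Payload 5.5 kg.
Tool frame: the origin (TCP) lies midway between the tips of the shut fingers; the grasp point (between the pads) lies 19 mm behind it (env.hold_point_z is the distance from the TCP to the grasp point, in m); z points along the fingers, y is the line along which they close (so a half turn about z gives the same grasp; the last joint's range is limited). The gripper opens to 85 mm and grips with 20 to 120 N. Pads are 22 mm wide; open, the fingers measure 114 mm over their backs; the gripper's body (76 mm by 85 mm) begins 54 mm behind the grasp point. The pads swing forward as they close: fully open they stand 13 mm farther back than shut.
Start: joints at [-1.393, 0.313, 0.046, 1.304, 0, 1.431], TCP at [0.18, -0.546, 0.231] pointing down, gripper open.
Joint ranges: [-2.76, 2.76], [-0.86, 1.69], [-1.03, 1.26], [-2.2, 2.34], [-1.47, 1.5], [-3.14, 3.14]. Speed limits (rad/s): [2.57, 2.57, 3.14, 3.14, 3.14, 3.14].

INTERFACE

Orientations are given as a unit quaternion [w, x, y, z].
In Python, from workcell import env, read_camera gives the robot as it stands. The module is installed in compiled form; this text tells all that it offers.
- The arm moves only by the tool carry_out, never from a script. Its argument "moves" is a list of rows, each an object of numbers: "tx", "ty", "tz": the shift along the world's x, y, z in cm; "wx", "wy", "wz": the turn, a rotation vector about the world's x, y, z in rad; "claw": the closure, from -1 (fully open) to 1 (shut). A call has 1 to 8 rows; each row shifts and turns the commanded pose from where the row before left it; what a row does not reach is not made up. A row lasts 1/8 s, in which the tool goes at most 62.5 mm and 10.7 degrees, less where a joint would pass 70% of its speed; a pose out of reach is approached as far as the arm can. A call is refused whole if a number of a shift passes 6.25 or a number of a turn 0.188, either way. A call with a gripper value outside its range is refused whole. The fingers move at their own pace and stop on an object; "newtons" is the grip in N (left out, the last holds). Time passes only in rows, so rows that do not move let the fingers close. It gives the time, the measured TCP pose, the force, the opening and the grip force at its end, in the units of the state.
- env.get_state(): the state, without advancing time (a new reading comes with each control period).
- read_camera(name): name is "scene" or "top" or "wrist"; returns a dict with "image" (400x640x3 uint8, blue, green, red), "z_map" (400x640 float32, m along the optical axis (not along the pixel's ray), 0 where there is no reading), "fx", "fy", "cx", "cy" (pixels), "camera_from_world" (4x4, takes a point from world to camera coordinates); the wrist camera has in their place "hand_eye" (4x4, takes a point from camera to tool coordinates, whose origin is the TCP and whose axes are the flange's). Camera axes: x right, y down, z forward; pixel columns grow to the right and rows downward; lengths in m; the calibration is good to about 2 mm. A picture is of the moment at which its call begins: read the wrist's pose just before it.
- env.hand_in(): hands the job in; it is judged then, once.
The state is a dict: "clock": time; "joint_pos": joint angles; "qvel": joint speeds; "tau": joint torques, N m; "tcp_pos": TCP position; "orientation": TCP orientation; "wrist_force": force on the tool from outside, world axes, zero at the start; "ft_torque": the same for the moment, N m; "finger_gap": finger opening in m; "grip_force": force on a finger pad.
Only numpy, scipy, OpenCV 4.12 (cv2) and the standard library are available. Lean on these libraries where they do the work, as an engineer would, in place of code of your own. Each camera call takes 0.05 s, during which the arm holds its last target. There are 200 camera calls.

TASK

In the rack, push the cassette just right of the red one (as the robot sees it) away from it, along with those beyond it, to make a gap wide enough for one more, then stand the yellow-labelled cassette fully down in that gap, upright and squarely in line with the others, directly to the right of the red one. Then slide the end stop up until all six cassettes stand face to face with no gaps, and turn its black knob clockwise until it stops tight. Keep the other cassettes in the rack, and leave the mug, the solder spool and the screwdriver alone.

Things in the scene. Friction and masses are not known exactly. Their poses are not given: they have to be found in the camera images.
- cassette_rack: Fixed aluminium channel, 100 x 270 mm. Origin at the centre of its underside, 4 mm above the desk, z up; y runs along the row to the fixed end (robot's left), -x is its front. Floor at z = 6 mm; front and rear lips 5 mm thick, tops at 18 mm, 67 mm apart inside. Blue fixed end plate, top at 80 mm, inner face at y = +120 mm. At the -y end a blue sliding end stop, 28 mm thick, top at 78 mm.
- knob_grip (a point): Point on the axis of the black knurled clamp knob, 102 mm above the desk, the height to grip it. Knob 29 mm in diameter (32 over the ribs), 21 mm high (90 to 111 mm above the desk), on the middle of the end stop, whose inner face is 14 mm from this point towards the row (+y of the rack). Cassette tops in the rack are 86 mm above the desk: keep fingertips above that here.
- end_stop (a joint): Sliding end stop, m: 0 is fully out (inner face at y = -90 mm, knob axis at y = -104 mm of the rack), grows towards the row (+y), range 0 to 0.05. Starts at 0 to 0.003 and stays where left (friction 2 N). With six cassettes packed face to face against the fixed end it comes to about 0.018. It can be pushed along by its gripped knob.
- clamp_knob (a joint): Clamp knob of the end stop, rad: 0 is loose, grows clockwise seen from above, hard stop (tight) at 1.3; starts at 0 to 0.25. Friction about 0.06 N m. It does not lower as it turns.
- cassette_yellow: To be filed; stands upright on the desk left of the rack, turned up to 0.5 rad. 62 mm long (its x), 32 mm thick (its y), 76 mm tall; grey plastic with a yellow label on its top and front (-x) face; origin at the centre of its underside, z up. Mass 0.055 to 0.115 kg. Grip it from above across its 62 mm length.
- cassette_red: Cassette second, third or fourth in the row; red, blue and green stand there in any order. 62 mm long (its x), 32 mm thick (its y), 76 mm tall, 0.08 kg; grey plastic with a red label on its top and front (-x) face; origin at the centre of its underside, z up. The row starts about 2 mm from the fixed end, about 1.5 mm between cassettes; some 43 mm is free before the end stop.
- cassette_blue: Cassette in the row. 62 mm long (its x), 32 mm thick (its y), 76 mm tall, 0.08 kg; grey plastic with a blue label on its top and front (-x) face; origin at the centre of its underside, z up.
- cassette_green: Cassette in the row. 62 mm long (its x), 32 mm thick (its y), 76 mm tall, 0.08 kg; grey plastic with a green label on its top and front (-x) face; origin at the centre of its underside, z up.
- cassette_white_l: Cassette at the left (+y) end of the row, next to the fixed end. 62 mm long (its x), 32 mm thick (its y), 76 mm tall, 0.08 kg; grey plastic with a white label on its top and front (-x) face; origin at the centre of its underside, z up.
- cassette_white_r: Cassette at the right (-y) end of the row. 62 mm long (its x), 32 mm thick (its y), 76 mm tall, 0.08 kg; grey plastic with a white label on its top and front (-x) face; origin at the centre of its underside, z up. Front and rear faces of all cassettes are free above the lips: grip one there from above and slide it along, pushing those beyond it (it may slip some mm in the pads).
- mug: White dotted mug, 82 mm wide, 91 mm high, bystander behind the rack; origin at the centre of its underside.
- spool: Solder spool, 58 mm in diameter, 30 mm high, bystander on the right; origin at the centre of its underside.
- driver: Red-handled screwdriver, 168 mm long (its y), 20 mm thick, bystander at the right front; origin at the middle of its underside.
Not all that is in view belongs to the job. What is shaped like the cassette_green but orange is not meant. What is shaped like the cassette_yellow but orange is not meant.

How it is judged:
On the way, in this order (a step that is already met when the one before it is completed fails the run):
1. the row is parted just right of the red cassette, by more than one cassette's thickness, with the yellow one still standing outside the rack ((y of cassette_white_l in the frame of cassette_red above 0 m or y of cassette_white_l in the frame of cassette_red below -0.0645 m) and (y of cassette_blue in the frame of cassette_red above 0 m or y of cassette_blue in the frame of cassette_red below -0.0645 m) and (y of cassette_green in the frame of cassette_red above 0 m or y of cassette_green in the frame of cassette_red below -0.0645 m) and (y of cassette_white_r in the frame of cassette_red above 0 m or y of cassette_white_r in the frame of cassette_red below -0.0645 m) and height (world z) of cassette_yellow below 0.005 m and horizontal distance between cassette_yellow and cassette_red above 0.1 m), for 0.1 s.
2. the yellow cassette stands on the rack floor directly to the right of the red one (z of cassette_yellow in the frame of cassette_rack between 0.003 and 0.009 m and y of cassette_yellow in the frame of cassette_red below -0.028 m and x of cassette_yellow in the frame of cassette_rack between -0.005 and 0.005 m and angle between cassette_yellow's own z axis and vertical below 0.08 rad and angle between the y axis of cassette_yellow and the y axis of cassette_rack, either way round below 0.1 rad and (y of cassette_white_l in the frame of cassette_red above 0.028 m or y of cassette_white_l in the frame of cassette_yellow below -0.028 m) and (y of cassette_blue in the frame of cassette_red above 0.028 m or y of cassette_blue in the frame of cassette_yellow below -0.028 m) and (y of cassette_green in the frame of cassette_red above 0.028 m or y of cassette_green in the frame of cassette_yellow below -0.028 m) and (y of cassette_white_r in the frame of cassette_red above 0.028 m or y of cassette_white_r in the frame of cassette_yellow below -0.028 m)), for 0.2 s.
3. the end stop is slid up so that the row is closed, the knob still loose (value of joint end_stop above 0.0145 m and value of joint clamp_knob below 0.6 rad), for 0.1 s.
4. the knob is turned clockwise to its stop with the row closed (value of joint end_stop above 0.0145 m and value of joint clamp_knob above 1.2 rad), for 0.1 s.
At the end, for the whole second after the job is handed in: Yellow stands on the rack floor (3 mm), upright (0.08 rad) and square (0.1 rad, either way round), directly right of red; the others stand upright on the rack floor; end stop at 0.0145 or more (under about 4 mm of gaps in all); knob at 1.2 rad or more; all at rest (all of step 2 and all of step 4 and angle between each of cassette_white_l, cassette_red, cassette_blue, cassette_green, cassette_white_r's own z axis and vertical below 0.08 rad and z of each of cassette_white_l, cassette_red, cassette_blue, cassette_green, cassette_white_r in the frame of cassette_rack below 0.009 m and linear speed of each of cassette_white_l, cassette_red, cassette_blue, cassette_green, cassette_white_r, cassette_yellow below 0.02 m/s); the robot touches nothing.
It fails at once if another cassette is lifted out of the rack (z of any of cassette_white_l, cassette_red, cassette_blue, cassette_green, cassette_white_r in the frame of cassette_rack above 0.024 m).
It fails at once if the mug, spool or screwdriver is moved by more than 20 mm (distance of any of mug, spool, driver from where it was at the start of the episode above 0.02 m).
It also fails if it takes over 53 s, if anything falls off the work surface, if the arm or the gripper's body presses on something with over 40 N, if the wrist force passes 120 N, or if a joint passes its speed limit or range.

## Working session

There is one attempt and no reset: what is moved stays moved. The work goes in short steps, Python scripts to look and compute and a tool call to move; the robot and the scene stay as the last step left them, time stands still between calls to the robot, and variables do not carry over. Pictures are saved under pics/ and viewed, at most 10 in all, crops included, and the job is handed in when it is done.

Besides the shell and the picture viewer there is one more tool, called by a JSON object that holds its "api" and its "payload", one argument or row to a line. carry_out: Moves the arm, as the interface text tells. Its arguments: {"type":"object","properties":{"moves":{"type":"array","items":{"type":"object","properties":{"tx":{"type":"number"},"ty":{"type":"number"},"tz":{"type":"number"},"wx":{"type":"number"},"wy":{"type":"number"},"wz":{"type":"number"},"claw":{"type":"number"}}}},"newtons":{"type":"number"}},"required":["moves"]}

```bash
mkdir -p pics; python3 - <<'E'
from workcell import env, read_camera
import cv2,numpy as np
s=env.get_state();print(s['clock'],s['tcp_pos'],s['orientation'],s['finger_gap'])
ims=[]
for n in ['top','scene']:
    c=read_camera(n);np.savez('/tmp/'+n,**c);ims.append(c['image']);print(n,c['fx'],c['cx'],c['cy'],c['camera_from_world'].round(3).tolist())
    cv2.imwrite(f'pics/{n}0.png',c['image'])
E
```

```text
0.0 [ 0.17957523 -0.54569476  0.23040717] [-9.14524094e-04  9.87401300e-01  1.58233483e-01 -2.44020994e-05] 0.08590632869576262
top 436.3283215316726 320.9080127452536 201.47343850972226 [[-0.081, -0.997, -0.006, -0.04], [-0.976, 0.081, -0.201, 0.611], [0.201, -0.011, -0.98, 1.249], [0.0, 0.0, 0.0, 1.0]]
scene 495.69803219346517 322.6448588572176 196.5636344310469 [[0.898, -0.441, -0.001, -0.542], [-0.271, -0.551, -0.789, 0.194], [0.347, 0.708, -0.615, 1.561], [0.0, 0.0, 0.0, 1.0]]
```

View pics/top0.png

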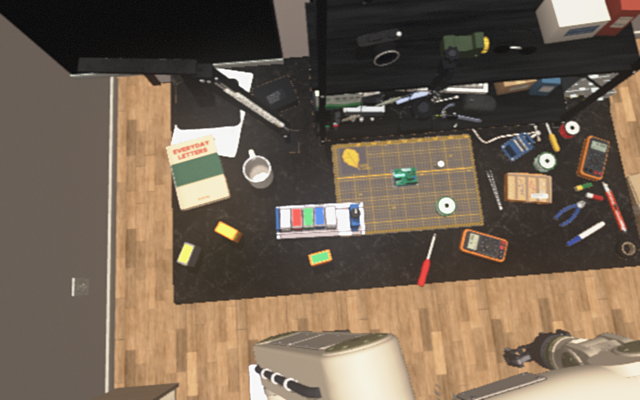

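View pics/scene0.png

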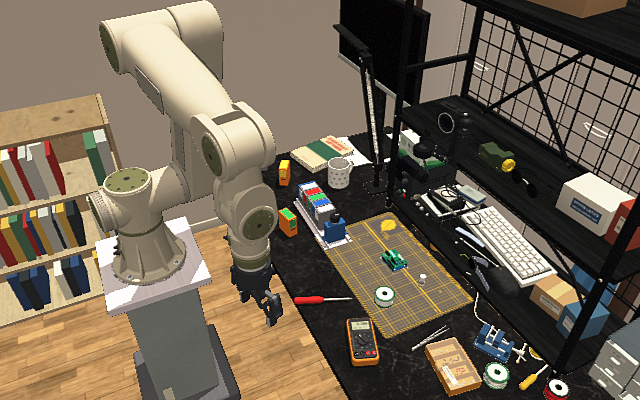

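Top view: row in the rack at (278..350,217): white, red (297), green (308), blue (320), white; knob at (355,212). The grey yellow-labelled cassette is at (188,254); the orange look-alikes are at (227,231) and (320,257).

```bash
cat > h.py <<'E'
import numpy as np,cv2
def world(c,T=None):
    """HxWx3 world points from the depth map"""
    if T is None: T=np.linalg.inv(c['camera_from_world'])
    v,u=np.mgrid[:400,:640]; z=c['z_map']
    P=np.stack([(u-c['cx'])/c['fx']*z,(v-c['cy'])/c['fy']*z,z],-1)
    return P@T[:3,:3].T+T[:3,3]
def ray(c,uv,h,T=None):
    """pixels -> xy on plane z=h"""
    if T is None: T=np.linalg.inv(c['camera_from_world'])
    uv=np.atleast_2d(uv).astype(float)
    d=np.c_[(uv[:,0]-c['cx'])/c['fx'],(uv[:,1]-c['cy'])/c['fy'],np.ones(len(uv))]@T[:3,:3].T
    return T[:3,3]+d*((h-T[2,3])/d[:,2])[:,None]
E
python3 - <<'E'
from h import *
c=dict(np.load('/tmp/top.npz'));P=world(c);im=c['image']
hsv=cv2.cvtColor(im,cv2.COLOR_BGR2HSV)
rng={'yellow':(24,34),'red':(0,8),'green':(45,80),'blue':(100,130)}
for n,(a,b) in rng.items():
    m=cv2.inRange(hsv,(a,110,60),(b,255,255));m[:, :170]=0;m[:195]=0;m[270:]=0;m[:,370:]=0
    k,l,st,ce=cv2.connectedComponentsWithStats(m)
    for i in range(1,k):
        if st[i,4]>15:
            q=P[l==i]; q=q[q[:,2]>.06] 
            if len(q)>5: print(n,ce[i].round(1),st[i,4],np.median(q,0).round(4), len(q))
def rect(sel,name):
    q=P[sel]; r=cv2.minAreaRect(q[:,:2].astype(np.float32)); print(name,len(q),np.round(r[0],4),np.round(r[1],4),round(r[2],1),'z',np.median(q[:,2]).round(4))
box=lambda u0,v0,u1,v1:(np.indices((400,640))[1]>=u0)&(np.indices((400,640))[1]<=u1)&(np.indices((400,640))[0]>=v0)&(np.indices((400,640))[0]<=v1)
Z=P[...,2]
rect(box(170,235,207,275)&(Z>.068)&(Z<.085),'ytop')
rect(box(207,215,250,250)&(Z>.068)&(Z<.09),'orange')
rect(box(270,195,370,245)&(Z>.078)&(Z<.092),'row')
rect(box(340,195,370,245)&(Z>.098)&(Z<.125),'knob')
rect(box(270,195,370,245)&(Z>.015)&(Z<.03),'lips')
cv2.imwrite('pics/c0.png',cv2.resize(im[190:280,170:380],None,fx=3.8,fy=3.8,interpolation=cv2.INTER_CUBIC))
E
```

```text
yellow [225.6 230.2] 167 [0.5397 0.1955 0.078 ] 167
yellow [185.1 253.2] 137 [0.4827 0.3154 0.0779] 137
red [296.4 217. ] 136 [ 0.5602 -0.0145  0.088 ] 136
green [307.8 215.9] 88 [ 0.5611 -0.0479  0.0878] 88
green [319.7 256.9] 85 [ 0.4397 -0.0735  0.0782] 85
blue [353.2 206.5] 26 [ 0.5796 -0.1827  0.0832] 26
blue [277.  218.8] 62 [0.5602 0.0428 0.0848] 62
blue [319.  215.5] 113 [ 0.5594 -0.08    0.0884] 113
blue [353.8 222.5] 40 [ 0.5311 -0.1795  0.0827] 40
ytop 251 [0.4821 0.3159] [0.0328 0.0626] 65.2 z 0.0774
orange 234 [0.54   0.1964] [0.0633 0.0319] 57.7 z 0.0777
row 1305 [ 0.5585 -0.0745] [0.2462 0.0648] 88.4 z 0.087
knob 95 [ 0.5549 -0.1846] [0.0297 0.0285] 85.8 z 0.1113
lips 329 [ 0.5582 -0.0815] [0.2692 0.098 ] 88.3 z 0.0217
```

View pics/c0.png

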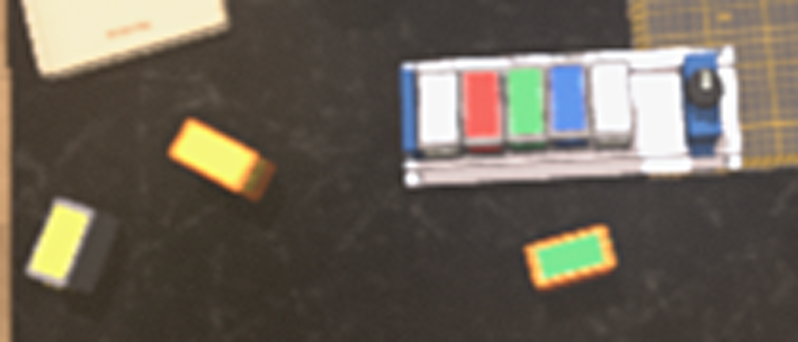

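Row order is white, red, green, blue, white; rack yaw ≈ -0.03 and yellow yaw ≈ -0.43. Moving above green.

{"api": "carry_out", "payload": {
  "moves": [
    {"tx":3.2,"ty":4.2,"wz":0.102,"claw":-1},
    {"tx":3.2,"ty":4.2,"wz":0.102},
    {"tx":3.2,"ty":4.2,"wz":0.102},
    {"tx":3.2,"ty":4.2,"wz":0.102},
    {"tx":3.2,"ty":4.2,"wz":0.102},
    {"tx":3.2,"ty":4.2,"wz":0.102},
    {"tx":3.2,"ty":4.2,"wz":0.102},
    {"tx":3.2,"ty":4.2,"wz":0.102}
  ]
}}

```text
invalid input at $.moves[0]: expected keys tx, ty, tz, wx, wy, wz, claw
```

{"api": "carry_out", "payload": {
  "moves": [
    {"tx":3.2,"ty":4.1,"wz":0.102},
    {"tx":3.2,"ty":4.1,"wz":0.102},
    {"tx":3.2,"ty":4.0,"wz":0.102},
    {"tx":2.8,"ty":4.0,"wz":0.102},
    {},
    {}
  ]
}}

```text
invalid input at $.moves[0]: expected keys tx, ty, tz, wx, wy, wz, claw
```

```bash
cat >> h.py <<'E'
from scipy.spatial.transform import Rotation as R
def tool(s):
    T=np.eye(4);T[:3,:3]=R.from_quat(np.roll(s['orientation'],-1)).as_matrix();T[:3,3]=s['tcp_pos'];return T
def wrist(tag):
    from workcell import env,read_camera
    s=env.get_state();c=read_camera('wrist');cv2.imwrite(f'pics/{tag}.png',c['image'])
    t=tool(s);print(s['clock'],t[:3,3].round(4),'ydir',np.arctan2(-t[1,1],-t[0,1]).round(3),np.arctan2(t[1,1],t[0,1]).round(3),'tilt',t[:2,2].round(3),'F',np.round(s['wrist_force'],1),'gap',round(s['finger_gap'],4),s['grip_force'])
    T=t@c['hand_eye'];return c,T,world(c,T),cv2.cvtColor(c['image'],cv2.COLOR_BGR2HSV)
def labels(c,P,hsv,names,h=(.07,.1)):
    rng={'yellow':(22,36),'red':(0,8),'green':(45,85),'blue':(100,130)}
    for n in names:
        a,b=rng[n];m=cv2.inRange(hsv,(a,100,50),(b,255,255))&np.uint8((P[...,2]>h[0])&(P[...,2]<h[1]))*255
        k,l,st,ce=cv2.connectedComponentsWithStats(m)
        for i in range(1,k):
            if st[i,4]>60:
                r=cv2.minAreaRect(P[l==i][:,:2].astype(np.float32));print(n,ce[i].round(),st[i,4],np.round(r[0],4),np.round(r[1],4),round(r[2],1),'z',np.median(P[l==i][:,2]).round(4))
E
python3 - <<'E'
from h import *
c,T,P,hsv=wrist('w1');labels(c,P,hsv,['red','green','blue'])
E
```

```text
0.1 [ 0.1796 -0.5457  0.2305] ydir 1.889 -1.253 tilt [-0.     0.002] F [-0.2 -0.9  0.4] gap 0.0853 0.0
```

View pics/w1.png

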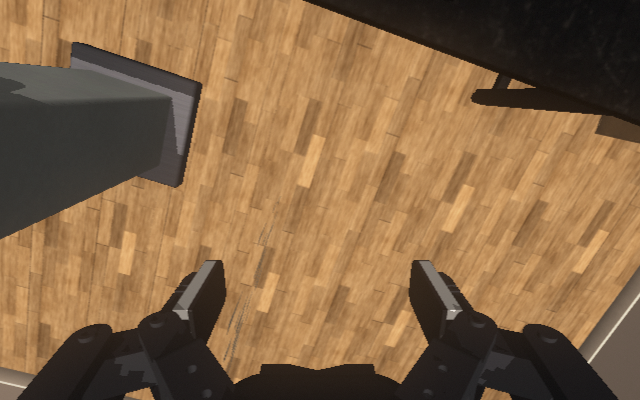

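The moves were refused because every key is required. The picture shows only the floor and the open fingers at (205,285) and (430,285).

{"api": "carry_out", "payload": {
  "moves": [
    {"tx":3.2,"ty":4.2,"tz":0,"wx":0,"wy":0,"wz":0.102,"claw":-1},
    {"tx":3.2,"ty":4.2,"tz":0,"wx":0,"wy":0,"wz":0.102,"claw":-1},
    {"tx":3.2,"ty":4.2,"tz":0,"wx":0,"wy":0,"wz":0.102,"claw":-1},
    {"tx":3.2,"ty":4.2,"tz":0,"wx":0,"wy":0,"wz":0.102,"claw":-1},
    {"tx":3.2,"ty":4.2,"tz":0,"wx":0,"wy":0,"wz":0.102,"claw":-1},
    {"tx":3.2,"ty":4.2,"tz":0,"wx":0,"wy":0,"wz":0.102,"claw":-1},
    {"tx":3.2,"ty":4.2,"tz":0,"wx":0,"wy":0,"wz":0.102,"claw":-1},
    {"tx":3.2,"ty":4.2,"tz":0,"wx":0,"wy":0,"wz":0.102,"claw":-1}
  ],
  "newtons": 40
}}

```text
clock: 1.15
tcp_pos: [0.4364, -0.2087, 0.2312]
orientation: [0.0, 0.843, 0.538, 0.0]
wrist_force: [-0.6, -0.7, -0.8]
finger_gap: 0.0855
grip_force: 0.0
```

{"api": "carry_out", "payload": {
  "moves": [
    {"tx":3.2,"ty":4.1,"tz":0,"wx":0,"wy":0,"wz":0.102,"claw":-1},
    {"tx":3.2,"ty":4.1,"tz":0,"wx":0,"wy":0,"wz":0.102,"claw":-1},
    {"tx":3.2,"ty":4.0,"tz":0,"wx":0,"wy":0,"wz":0.102,"claw":-1},
    {"tx":2.8,"ty":4.0,"tz":0,"wx":0,"wy":0,"wz":0.102,"claw":-1},
    {"tx":0,"ty":0,"tz":0,"wx":0,"wy":0,"wz":0,"claw":-1},
    {"tx":0,"ty":0,"tz":0,"wx":0,"wy":0,"wz":0,"claw":-1}
  ]
}}

```text
clock: 1.9
tcp_pos: [0.5591, -0.0483, 0.2308]
orientation: [-0.0, 0.717, 0.697, -0.0]
wrist_force: [-0.3, 0.1, 0.0]
finger_gap: 0.0856
grip_force: 0.0
```

```bash
python3 - <<'E'
from h import *
c,T,P,hsv=wrist('w2');labels(c,P,hsv,['red','green','blue'])
E
```

```text
1.9 [ 0.5591 -0.0483  0.2308] ydir 3.112 -0.029 tilt [-0.001 -0.   ] F [-0.3  0.1  0. ] gap 0.0856 0.0
red [318. 147.] 1440 [ 0.5614 -0.0143] [0.0236 0.0491] 88.5 z 0.0864
red [585. 268.] 91 [ 0.8382 -0.1544] [0.0166 0.0076] 89.5 z 0.0759
green [297. 188.] 102 [ 0.5436 -0.0496] [0.0162 0.0134] 12.2 z 0.0864
green [197. 207.] 1088 [ 0.441  -0.0726] [0.0235 0.0495] 11.0 z 0.0764
blue [317.  78.] 733 [0.5637 0.0428] [0.008  0.0637] 88.4 z 0.0834
blue [319. 216.] 1183 [ 0.5611 -0.0803] [0.0238 0.0493] 88.3 z 0.0865
blue [319. 303.] 848 [ 0.5574 -0.184 ] [0.0276 0.064 ] 86.7 z 0.0816
```

View pics/w2.png

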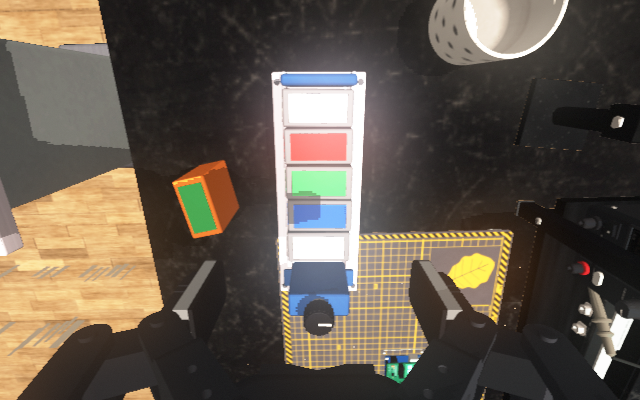

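Row at columns 285–352: white, red (318,147), green (318,183), blue (319,216), white; the orange decoy is clear at left. Descending and gripping green.

{"api": "carry_out", "payload": {
  "moves": [
    {"tx":0.2,"ty":0.1,"tz":-4.5,"wx":0,"wy":0,"wz":0,"claw":-1},
    {"tx":0,"ty":0,"tz":-4.5,"wx":0,"wy":0,"wz":0,"claw":-1},
    {"tx":0,"ty":0,"tz":-4,"wx":0,"wy":0,"wz":0,"claw":-1},
    {"tx":0,"ty":0,"tz":-3,"wx":0,"wy":0,"wz":0,"claw":-1},
    {"tx":0,"ty":0,"tz":-2,"wx":0,"wy":0,"wz":0,"claw":-1},
    {"tx":0,"ty":0,"tz":-0.7,"wx":0,"wy":0,"wz":0,"claw":-1},
    {"tx":0,"ty":0,"tz":0,"wx":0,"wy":0,"wz":0,"claw":1},
    {"tx":0,"ty":0,"tz":0,"wx":0,"wy":0,"wz":0,"claw":1}
  ],
  "newtons": 40
}}

```text
clock: 2.95
tcp_pos: [0.5625, -0.0479, 0.0457]
orientation: [0.001, 0.718, 0.697, 0.001]
wrist_force: [0.1, 0.5, -0.3]
finger_gap: 0.0615
grip_force: 44.4
```

{"api": "carry_out", "payload": {
  "moves": [
    {"tx":0,"ty":0,"tz":0,"wx":0,"wy":0,"wz":0,"claw":1},
    {"tx":0,"ty":0,"tz":0,"wx":0,"wy":0,"wz":0,"claw":1}
  ]
}}

```text
clock: 3.2
tcp_pos: [0.5624, -0.0475, 0.0453]
orientation: [0.001, 0.717, 0.697, 0.0]
wrist_force: [0.5, -0.1, 5.3]
finger_gap: 0.0617
grip_force: 44.8
```

{"api": "carry_out", "payload": {
  "moves": [
    {"tx":-0.02,"ty":-0.65,"tz":0,"wx":0,"wy":0,"wz":0,"claw":1},
    {"tx":-0.02,"ty":-0.65,"tz":0,"wx":0,"wy":0,"wz":0,"claw":1},
    {"tx":-0.02,"ty":-0.65,"tz":0,"wx":0,"wy":0,"wz":0,"claw":1},
    {"tx":-0.02,"ty":-0.65,"tz":0,"wx":0,"wy":0,"wz":0,"claw":1},
    {"tx":-0.02,"ty":-0.65,"tz":0,"wx":0,"wy":0,"wz":0,"claw":1},
    {"tx":-0.02,"ty":-0.65,"tz":0,"wx":0,"wy":0,"wz":0,"claw":1},
    {"tx":0,"ty":0,"tz":0,"wx":0,"wy":0,"wz":0,"claw":1}
  ]
}}

```text
clock: 4.08
tcp_pos: [0.5614, -0.0865, 0.0453]
orientation: [0.001, 0.717, 0.697, 0.001]
wrist_force: [-0.3, 1.4, 5.4]
finger_gap: 0.0615
grip_force: 45.1
```

```bash
python3 - <<'E'
from h import *
from workcell import read_camera
c,T,P,hsv=wrist('w3')
for n in ['top']:
  c=read_camera(n);labels(c,world(c),cv2.cvtColor(c['image'],cv2.COLOR_BGR2HSV),['red','green','blue','yellow'])
  cv2.imwrite('pics/t3.png',c['image'])
E
```

```text
4.075 [ 0.5614 -0.0865  0.0453] ydir 3.113 -0.029 tilt [0.002 0.   ] F [-0.3  1.4  5.4] gap 0.0615 45.06619691848755
yellow [225. 230.] 166 [0.5407 0.1957] [0.0553 0.0274] 59.1 z 0.0783
yellow [185. 253.] 154 [0.483  0.3155] [0.0272 0.0501] 63.5 z 0.0783
```

{"api": "carry_out", "payload": {
  "moves": [
    {"tx":0,"ty":0,"tz":0,"wx":0,"wy":0,"wz":0,"claw":-1},
    {"tx":0,"ty":0,"tz":0,"wx":0,"wy":0,"wz":0,"claw":-1},
    {"tx":0,"ty":0,"tz":2,"wx":0,"wy":0,"wz":0,"claw":-1},
    {"tx":0,"ty":0,"tz":4,"wx":0,"wy":0,"wz":0,"claw":-1},
    {"tx":0,"ty":0,"tz":5,"wx":0,"wy":0,"wz":0,"claw":-1},
    {"tx":0,"ty":0,"tz":5,"wx":0,"wy":0,"wz":0,"claw":-1},
    {"tx":0,"ty":0,"tz":2.5,"wx":0,"wy":0,"wz":0,"claw":-1},
    {"tx":0,"ty":0,"tz":0,"wx":0,"wy":0,"wz":0,"claw":-1}
  ]
}}

```text
clock: 5.18
tcp_pos: [0.5617, -0.0866, 0.2314]
orientation: [0.002, 0.717, 0.697, 0.001]
wrist_force: [0.7, -0.7, 0.3]
finger_gap: 0.0854
grip_force: 0.0
```

```bash
python3 - <<'E'
from h import *
c,T,P,hsv=wrist('w4');labels(c,P,hsv,['red','green','blue'])
E
```

```text
5.175 [ 0.5617 -0.0866  0.2314] ydir 3.113 -0.029 tilt [ 0.004 -0.001] F [ 0.7 -0.7  0.3] gap 0.0854 0.0
red [313. 102.] 1618 [ 0.5615 -0.0144] [0.023  0.0493] 88.3 z 0.0864
red [589. 234.] 94 [ 0.8378 -0.1533] [0.0145 0.0085] 89.3 z 0.0758
green [187. 169.] 1253 [ 0.4413 -0.0725] [0.0244 0.0495] 11.1 z 0.0764
green [315. 184.] 1108 [ 0.5621 -0.0864] [0.0236 0.0487] 88.2 z 0.0864
blue [313.  29.] 950 [0.564  0.0427] [0.0091 0.0643] 89.0 z 0.0832
blue [315. 215.] 1178 [ 0.5599 -0.1181] [0.024  0.0491] 88.2 z 0.0865
blue [292. 271.] 384 [ 0.5357 -0.1836] [0.0253 0.0221] 88.4 z 0.0815
blue [334. 271.] 446 [ 0.5718 -0.1847] [0.026  0.0353] 89.2 z 0.0816
```

View pics/w4.png

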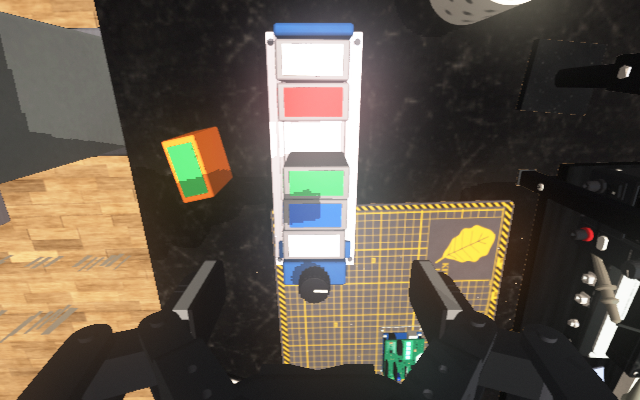

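Gap open between red (313,102) and green (315,184), centres 72 mm apart (gap centre y ≈ -0.0504). Going to yellow.

{"api": "carry_out", "payload": {
  "moves": [
    {"tx":-1,"ty":5,"tz":0,"wx":0,"wy":0,"wz":-0.05,"claw":-1},
    {"tx":-1,"ty":5,"tz":0,"wx":0,"wy":0,"wz":-0.05,"claw":-1},
    {"tx":-1,"ty":5,"tz":0,"wx":0,"wy":0,"wz":-0.05,"claw":-1},
    {"tx":-1,"ty":5,"tz":0,"wx":0,"wy":0,"wz":-0.05,"claw":-1},
    {"tx":-1,"ty":5,"tz":0,"wx":0,"wy":0,"wz":-0.05,"claw":-1},
    {"tx":-1,"ty":5,"tz":0,"wx":0,"wy":0,"wz":-0.05,"claw":-1},
    {"tx":-1,"ty":5,"tz":0,"wx":0,"wy":0,"wz":-0.05,"claw":-1},
    {"tx":-0.8,"ty":5,"tz":0,"wx":0,"wy":0,"wz":-0.05,"claw":-1}
  ]
}}

```text
clock: 6.22
tcp_pos: [0.4809, 0.3149, 0.227]
orientation: [-0.0, 0.842, 0.54, -0.002]
wrist_force: [0.0, -0.1, 1.1]
finger_gap: 0.0851
grip_force: 0.0
```

{"api": "carry_out", "payload": {
  "moves": [
    {"tx":0,"ty":0.2,"tz":0,"wx":0,"wy":0,"wz":0,"claw":-1},
    {"tx":0,"ty":0,"tz":0,"wx":0,"wy":0,"wz":0,"claw":-1}
  ]
}}

```text
clock: 6.48
tcp_pos: [0.4817, 0.3153, 0.2275]
orientation: [0.0, 0.841, 0.541, -0.002]
wrist_force: [-0.3, -0.1, -0.2]
finger_gap: 0.0854
grip_force: 0.0
```

```bash
python3 - <<'E'
from h import *
c,T,P,hsv=wrist('w5');labels(c,P,hsv,['yellow'])
E
```

```text
6.475 [0.4817 0.3153 0.2275] ydir 2.714 -0.428 tilt [-0.003 -0.002] F [-0.3 -0.1 -0.2] gap 0.0854 0.0
yellow [319. 181.] 1339 [0.4836 0.315 ] [0.0246 0.0506] 65.2 z 0.0765
yellow [417. 254.] 680 [0.5411 0.1955] [0.051  0.0249] 57.7 z 0.0765
```

View pics/w5.png

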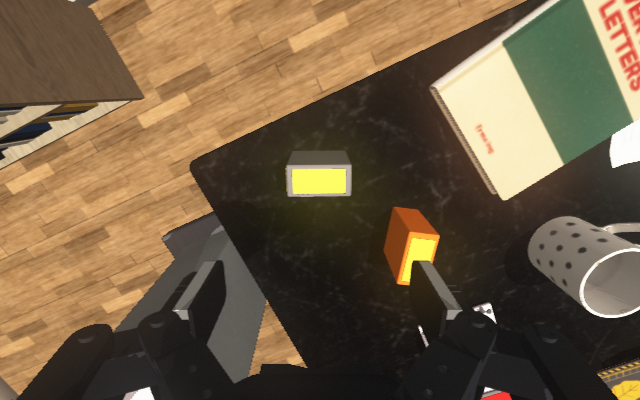

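Grey yellow-labelled cassette centred at (319,181), square to the fingers; orange decoy clear at right. Descending and gripping.

{"api": "carry_out", "payload": {
  "moves": [
    {"tx":0.2,"ty":0,"tz":-4.5,"wx":0,"wy":0,"wz":0,"claw":-1},
    {"tx":0,"ty":0,"tz":-4.5,"wx":0,"wy":0,"wz":0,"claw":-1},
    {"tx":0,"ty":0,"tz":-4,"wx":0,"wy":0,"wz":0,"claw":-1},
    {"tx":0,"ty":0,"tz":-3.2,"wx":0,"wy":0,"wz":0,"claw":-1},
    {"tx":0,"ty":0,"tz":-2,"wx":0,"wy":0,"wz":0,"claw":-1},
    {"tx":0,"ty":0,"tz":-0.9,"wx":0,"wy":0,"wz":0,"claw":-1},
    {"tx":0,"ty":0,"tz":0,"wx":0,"wy":0,"wz":0,"claw":1},
    {"tx":0,"ty":0,"tz":0,"wx":0,"wy":0,"wz":0,"claw":1}
  ],
  "newtons": 40
}}

```text
clock: 7.52
tcp_pos: [0.4855, 0.3158, 0.0395]
orientation: [0.0, 0.842, 0.54, 0.001]
wrist_force: [-0.3, -0.1, -0.6]
finger_gap: 0.0616
grip_force: 44.6
```

{"api": "carry_out", "payload": {
  "moves": [
    {"tx":0,"ty":0,"tz":0,"wx":0,"wy":0,"wz":0,"claw":1},
    {"tx":0,"ty":0,"tz":0,"wx":0,"wy":0,"wz":0,"claw":1}
  ]
}}

```text
clock: 7.78
tcp_pos: [0.4849, 0.316, 0.039]
orientation: [0.0, 0.841, 0.54, 0.001]
wrist_force: [0.4, -1.3, 1.9]
finger_gap: 0.0615
grip_force: 45.0
```

{"api": "carry_out", "payload": {
  "moves": [
    {"tx":0,"ty":0,"tz":2,"wx":0,"wy":0,"wz":0,"claw":1},
    {"tx":0,"ty":0,"tz":4,"wx":0,"wy":0,"wz":0,"claw":1},
    {"tx":0,"ty":0,"tz":5,"wx":0,"wy":0,"wz":0,"claw":1},
    {"tx":0,"ty":0,"tz":4,"wx":0,"wy":0,"wz":0,"claw":1},
    {"tx":0,"ty":-1.5,"tz":0,"wx":0,"wy":0,"wz":0,"claw":1},
    {"tx":1,"ty":-3.3,"tz":0,"wx":0,"wy":0,"wz":0.05,"claw":1},
    {"tx":1,"ty":-4.3,"tz":0,"wx":0,"wy":0,"wz":0.05,"claw":1},
    {"tx":1,"ty":-4.5,"tz":0,"wx":0,"wy":0,"wz":0.05,"claw":1}
  ]
}}

```text
clock: 8.78
tcp_pos: [0.5137, 0.1782, 0.187]
orientation: [-0.0, 0.798, 0.603, -0.001]
wrist_force: [0.4, -0.0, -0.4]
finger_gap: 0.0616
grip_force: 44.7
```

{"api": "carry_out", "payload": {
  "moves": [
    {"tx":1,"ty":-4.5,"tz":0,"wx":0,"wy":0,"wz":0.05,"claw":1},
    {"tx":1,"ty":-4.5,"tz":0,"wx":0,"wy":0,"wz":0.05,"claw":1},
    {"tx":1,"ty":-4.5,"tz":0,"wx":0,"wy":0,"wz":0.05,"claw":1},
    {"tx":1,"ty":-4.5,"tz":0,"wx":0,"wy":0,"wz":0.05,"claw":1},
    {"tx":0.5,"ty":-3.5,"tz":0,"wx":0,"wy":0,"wz":0.05,"claw":1},
    {"tx":0.2,"ty":-1.5,"tz":0,"wx":0,"wy":0,"wz":0,"claw":1},
    {"tx":0,"ty":0,"tz":0,"wx":0,"wy":0,"wz":0,"claw":1},
    {"tx":0,"ty":0,"tz":0,"wx":0,"wy":0,"wz":0,"claw":1}
  ]
}}

```text
clock: 9.78
tcp_pos: [0.5609, -0.0492, 0.188]
orientation: [-0.0, 0.717, 0.697, -0.0]
wrist_force: [-0.2, 0.8, -0.6]
finger_gap: 0.0615
grip_force: 44.7
```

```bash
python3 - <<'E'
from h import *
c,T,P,hsv=wrist('w6');labels(c,P,hsv,['red','green','blue']);labels(c,P,hsv,['yellow'],(.1,.3))
E
```

```text
9.775 [ 0.5609 -0.0492  0.188 ] ydir 3.113 -0.028 tilt [-0.001  0.001] F [-0.2  0.8 -0.6] gap 0.0615 44.701775908470154
red [292. 157.] 446 [ 0.5448 -0.0133] [0.0173 0.0233] 2.7 z 0.0865
red [620. 292.] 105 [ 0.8387 -0.1545] [0.017  0.0088] 89.8 z 0.0759
green [177. 224.] 1432 [ 0.4411 -0.0725] [0.0244 0.0496] 10.6 z 0.0764
blue [315.  75.] 1044 [0.5638 0.0426] [0.0082 0.0644] 88.5 z 0.0834
yellow [317. 312.] 6624 [ 0.5615 -0.0499] [0.0255 0.0505] 87.7 z 0.2254
```

View pics/w6.png

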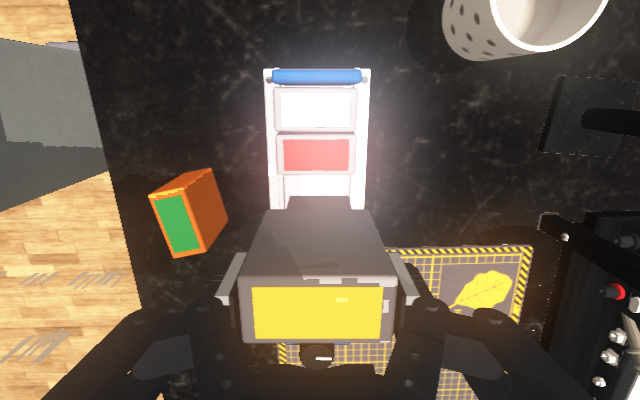

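Held yellow at (318,312) is square and over the gap (y -0.0499 against -0.0504). Lowering.

{"api": "carry_out", "payload": {
  "moves": [
    {"tx":-0.1,"ty":-0.05,"tz":-3,"wx":0,"wy":0,"wz":0,"claw":1},
    {"tx":0,"ty":0,"tz":-3,"wx":0,"wy":0,"wz":0,"claw":1},
    {"tx":0,"ty":0,"tz":-2.5,"wx":0,"wy":0,"wz":0,"claw":1},
    {"tx":0,"ty":0,"tz":-1.5,"wx":0,"wy":0,"wz":0,"claw":1},
    {"tx":0,"ty":0,"tz":-1,"wx":0,"wy":0,"wz":0,"claw":1},
    {"tx":0,"ty":0,"tz":-1,"wx":0,"wy":0,"wz":0,"claw":1},
    {"tx":0,"ty":0,"tz":-1,"wx":0,"wy":0,"wz":0,"claw":1},
    {"tx":0,"ty":0,"tz":0,"wx":0,"wy":0,"wz":0,"claw":1}
  ]
}}

```text
clock: 10.82
tcp_pos: [0.56, -0.0506, 0.0577]
orientation: [-0.0, 0.717, 0.697, -0.0]
wrist_force: [-1.2, -0.2, 0.1]
finger_gap: 0.0617
grip_force: 44.7
```

{"api": "carry_out", "payload": {
  "moves": [
    {"tx":0,"ty":0,"tz":-0.4,"wx":0,"wy":0,"wz":0,"claw":1},
    {"tx":0,"ty":0,"tz":-0.3,"wx":0,"wy":0,"wz":0,"claw":1},
    {"tx":0,"ty":0,"tz":0,"wx":0,"wy":0,"wz":0,"claw":1}
  ]
}}

```text
clock: 11.2
tcp_pos: [0.5604, -0.0508, 0.0512]
orientation: [-0.0, 0.717, 0.697, -0.0]
wrist_force: [1.0, 0.2, 0.0]
finger_gap: 0.0618
grip_force: 44.7
```

{"api": "carry_out", "payload": {
  "moves": [
    {"tx":0,"ty":0,"tz":-0.2,"wx":0,"wy":0,"wz":0,"claw":1},
    {"tx":0,"ty":0,"tz":-0.1,"wx":0,"wy":0,"wz":0,"claw":1},
    {"tx":0,"ty":0,"tz":0,"wx":0,"wy":0,"wz":0,"claw":1}
  ]
}}

```text
clock: 11.58
tcp_pos: [0.5607, -0.0508, 0.0491]
orientation: [0.0, 0.717, 0.697, 0.0]
wrist_force: [-1.4, 0.3, 5.2]
finger_gap: 0.0614
grip_force: 45.3
```

{"api": "carry_out", "payload": {
  "moves": [
    {"tx":0,"ty":0,"tz":0,"wx":0,"wy":0,"wz":0,"claw":-1},
    {"tx":0,"ty":0,"tz":0,"wx":0,"wy":0,"wz":0,"claw":-1},
    {"tx":0,"ty":0,"tz":2,"wx":0,"wy":0,"wz":0,"claw":-1},
    {"tx":0,"ty":0,"tz":4,"wx":0,"wy":0,"wz":0,"claw":-1},
    {"tx":0,"ty":-1,"tz":5,"wx":0,"wy":0,"wz":0,"claw":-1},
    {"tx":-0.1,"ty":-3.5,"tz":5,"wx":0,"wy":0,"wz":0,"claw":-1},
    {"tx":-0.1,"ty":-4.5,"tz":2,"wx":0,"wy":0,"wz":0,"claw":-1},
    {"tx":-0.1,"ty":-4.5,"tz":0,"wx":0,"wy":0,"wz":0,"claw":-1}
  ]
}}

```text
clock: 12.58
tcp_pos: [0.5587, -0.1874, 0.231]
orientation: [0.002, 0.717, 0.697, 0.001]
wrist_force: [-0.6, 0.2, 0.9]
finger_gap: 0.0855
grip_force: 0.0
```

{"api": "carry_out", "payload": {
  "moves": [
    {"tx":0,"ty":0,"tz":0,"wx":0,"wy":0,"wz":0,"claw":-1},
    {"tx":0,"ty":0,"tz":0,"wx":0,"wy":0,"wz":0,"claw":-1}
  ]
}}

```text
clock: 12.82
tcp_pos: [0.5571, -0.1855, 0.2278]
orientation: [-0.001, 0.717, 0.697, 0.0]
wrist_force: [-0.2, 0.2, -0.3]
finger_gap: 0.0853
grip_force: 0.0
```

```bash
python3 - <<'E'
from h import *
c,T,P,hsv=wrist('w7');labels(c,P,hsv,['red','green','blue','yellow'])
m=(P[...,2]>.104)&(P[...,2]<.118)&(abs(P[...,1]+.185)<.04)&(abs(P[...,0]-.557)<.04)
print(m.sum(),cv2.minEnclosingCircle(P[m][:,:2].astype(np.float32)),np.median(P[m],0))
m=m&(hsv[...,2]>150);v,u=np.where(m);q=P[m][:,:2].astype(np.float32);print('mark',len(q),q.mean(0) if len(q) else '',cv2.fitLine(q,2,0,.01,.01).ravel() if len(q)>5 else '')
cv2.imwrite('pics/w7c.png',c['image'])
E
```

```text
12.825 [ 0.5571 -0.1855  0.2278] ydir 3.112 -0.03 tilt [-0.001  0.001] F [-0.2  0.2 -0.3] gap 0.0853 0.0
red [625. 139.] 133 [ 0.838  -0.1536] [0.0139 0.0082] 89.7 z 0.0758
green [174.  55.] 1786 [ 0.4412 -0.0726] [0.025  0.0496] 10.3 z 0.0764
green [300.  72.] 534 [ 0.5511 -0.0863] [0.0222 0.0275] 88.0 z 0.0865
green [633. 109.] 125 [ 0.8382 -0.1279] [0.0132 0.0068] 78.0 z 0.0762
blue [318. 108.] 1645 [ 0.5599 -0.1185] [0.0238 0.0492] 89.5 z 0.0864
blue [291. 181.] 491 [ 0.5357 -0.1837] [0.0252 0.0218] 87.9 z 0.0815
blue [340. 180.] 558 [ 0.5721 -0.1849] [0.0269 0.0358] 84.7 z 0.0815
yellow [316.  20.] 2126 [ 0.5612 -0.0517] [0.0237 0.0499] 88.3 z 0.0864
yellow [176.  53.] 769 [ 0.4413 -0.0723] [0.0298 0.0599] 10.9 z 0.0755
976 ((0.5574280023574829, -0.1854904443025589), 0.015963057056069374) [ 0.55749652 -0.18396534  0.11055746]
mark 66 [ 0.5643187  -0.18621857] [ 0.97032076  0.24182141  0.56431884 -0.1862186 ]
```

View pics/w7.png

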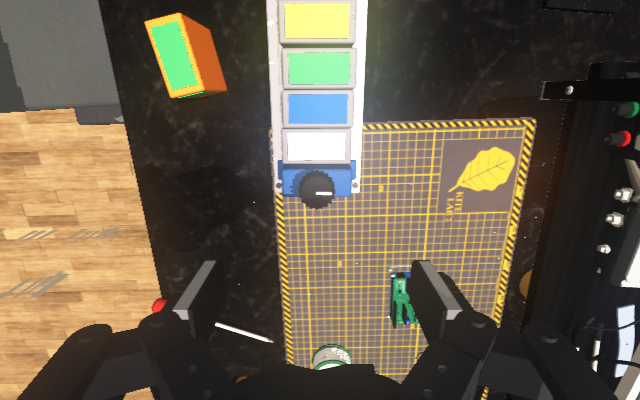

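Yellow sits next to green at (316,20), level with the others (z 0.0864); knob centre is (0.5574,-0.185), straight under the tool. Descending to grip it.

{"api": "carry_out", "payload": {
  "moves": [
    {"tx":0,"ty":0,"tz":-4,"wx":0,"wy":0,"wz":0,"claw":-0.5},
    {"tx":0,"ty":0,"tz":-4,"wx":0,"wy":0,"wz":0,"claw":-0.5},
    {"tx":0,"ty":0,"tz":-3,"wx":0,"wy":0,"wz":0,"claw":-0.3},
    {"tx":0,"ty":0,"tz":-2,"wx":0,"wy":0,"wz":0,"claw":-0.3},
    {"tx":0,"ty":0,"tz":-0.8,"wx":0,"wy":0,"wz":0,"claw":-0.3},
    {"tx":0,"ty":0,"tz":0,"wx":0,"wy":0,"wz":0,"claw":-0.3},
    {"tx":0,"ty":0,"tz":0,"wx":0,"wy":0,"wz":0,"claw":0},
    {"tx":0,"ty":0,"tz":0,"wx":0,"wy":0,"wz":0,"claw":1}
  ],
  "newtons": 50
}}

```text
clock: 13.88
tcp_pos: [0.5564, -0.1859, 0.0916]
orientation: [-0.0, 0.717, 0.697, -0.001]
wrist_force: [-2.5, -0.5, 18.7]
finger_gap: 0.0271
grip_force: 47.4
```

{"api": "carry_out", "payload": {
  "moves": [
    {"tx":0,"ty":0,"tz":0,"wx":0,"wy":0,"wz":0,"claw":1},
    {"tx":0,"ty":0,"tz":0,"wx":0,"wy":0,"wz":0,"claw":1}
  ]
}}

```text
clock: 14.12
tcp_pos: [0.5565, -0.1859, 0.0918]
orientation: [-0.0, 0.717, 0.697, -0.001]
wrist_force: [-5.6, 0.2, 7.1]
finger_gap: 0.0269
grip_force: 49.3
```

{"api": "carry_out", "payload": {
  "moves": [
    {"tx":0.01,"ty":0.3,"tz":0,"wx":0,"wy":0,"wz":0,"claw":1},
    {"tx":0.01,"ty":0.3,"tz":0,"wx":0,"wy":0,"wz":0,"claw":1},
    {"tx":0.01,"ty":0.3,"tz":0,"wx":0,"wy":0,"wz":0,"claw":1},
    {"tx":0.01,"ty":0.3,"tz":0,"wx":0,"wy":0,"wz":0,"claw":1},
    {"tx":0.01,"ty":0.3,"tz":0,"wx":0,"wy":0,"wz":0,"claw":1},
    {"tx":0,"ty":0,"tz":0,"wx":0,"wy":0,"wz":0,"claw":1}
  ]
}}

```text
clock: 14.88
tcp_pos: [0.5569, -0.1719, 0.0917]
orientation: [0.001, 0.718, 0.696, -0.001]
wrist_force: [-5.6, -2.8, 5.0]
finger_gap: 0.0268
grip_force: 49.2
```

```bash
python3 - <<'E'
from h import *
c,T,P,hsv=wrist('w8');labels(c,P,hsv,['blue','green','yellow'])
E
```

```text
14.875 [ 0.5569 -0.1719  0.0917] ydir 3.112 -0.03 tilt [-0.001 -0.003] F [-5.6 -2.8  5. ] gap 0.0268 49.24032219685614
blue [319. 134.] 5802 [ 0.5604 -0.1092] [0.0237 0.0502] 88.3 z 0.0864
blue [282. 233.] 72 [ 0.5402 -0.1595] [0.0108 0.0029] 1.6 z 0.0813
blue [360. 238.] 616 [ 0.5784 -0.1624] [0.0157 0.0339] 59.8 z 0.0815
blue [263. 247.] 358 [ 0.5301 -0.1683] [0.0188 0.0098] 83.5 z 0.0816
green [51. 56.] 6109 [ 0.441  -0.0725] [0.0258 0.0502] 10.5 z 0.0763
green [321.  59.] 6838 [ 0.5624 -0.0772] [0.024 0.05 ] 88.3 z 0.0864
yellow [72. 85.] 1287 [ 0.442  -0.0766] [0.0307 0.0501] 10.0 z 0.0756
yellow [317.   2.] 621 [ 0.5611 -0.0565] [0.0021 0.0499] 88.2 z 0.0863
```

View pics/w8.png

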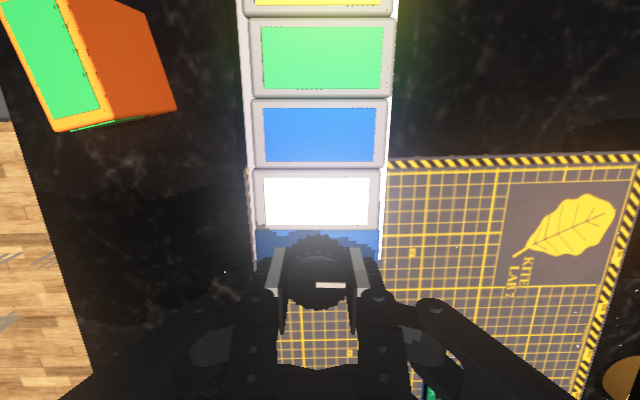

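The knob is held between the pads at (318,270) and blue, green and yellow are being pushed along together. Continuing until resistance.

{"api": "carry_out", "payload": {
  "moves": [
    {"tx":0,"ty":0.15,"tz":0,"wx":0,"wy":0,"wz":0,"claw":1},
    {"tx":0.01,"ty":0.15,"tz":0,"wx":0,"wy":0,"wz":0,"claw":1},
    {"tx":0,"ty":0.1,"tz":0,"wx":0,"wy":0,"wz":0,"claw":1},
    {"tx":0,"ty":0,"tz":0,"wx":0,"wy":0,"wz":0,"claw":1}
  ]
}}

```text
clock: 15.42
tcp_pos: [0.557, -0.1689, 0.0918]
orientation: [0.001, 0.718, 0.696, -0.002]
wrist_force: [-6.6, -5.5, 5.7]
finger_gap: 0.0268
grip_force: 49.2
```

{"api": "carry_out", "payload": {
  "moves": [
    {"tx":0,"ty":0.1,"tz":0,"wx":0,"wy":0,"wz":0,"claw":1},
    {"tx":0,"ty":0.1,"tz":0,"wx":0,"wy":0,"wz":0,"claw":1},
    {"tx":0,"ty":0,"tz":0,"wx":0,"wy":0,"wz":0,"claw":1}
  ]
}}

```text
clock: 15.8
tcp_pos: [0.5571, -0.1688, 0.0918]
orientation: [0.002, 0.718, 0.696, -0.003]
wrist_force: [-6.1, -11.5, 4.2]
finger_gap: 0.0269
grip_force: 49.0
```

Stopped with 11 N after 17 mm: the row is closed. Turning the knob clockwise.

{"api": "carry_out", "payload": {
  "moves": [
    {"tx":0,"ty":0,"tz":0,"wx":0,"wy":0,"wz":-0.12,"claw":1},
    {"tx":0,"ty":0,"tz":0,"wx":0,"wy":0,"wz":-0.12,"claw":1},
    {"tx":0,"ty":0,"tz":0,"wx":0,"wy":0,"wz":-0.12,"claw":1},
    {"tx":0,"ty":0,"tz":0,"wx":0,"wy":0,"wz":-0.12,"claw":1},
    {"tx":0,"ty":0,"tz":0,"wx":0,"wy":0,"wz":-0.12,"claw":1},
    {"tx":0,"ty":0,"tz":0,"wx":0,"wy":0,"wz":-0.12,"claw":1},
    {"tx":0,"ty":0,"tz":0,"wx":0,"wy":0,"wz":-0.12,"claw":1},
    {"tx":0,"ty":0,"tz":0,"wx":0,"wy":0,"wz":-0.12,"claw":1}
  ]
}}

```text
clock: 16.8
tcp_pos: [0.5566, -0.1685, 0.0917]
orientation: [0.003, 0.959, 0.284, -0.002]
wrist_force: [-7.2, -10.8, 4.8]
finger_gap: 0.027
grip_force: 49.2
```

```bash
cat > k.py <<'E'
from h import *
from workcell import env
s=env.get_state();print('torque',np.round(s['ft_torque'],2),s['joint_pos'])
c,T,P,hsv=wrist('k%d'%int(s['clock']*100))
m=(P[...,2]>.104)&(P[...,2]<.118)&(abs(P[...,1]+.169)<.03)&(abs(P[...,0]-.557)<.03)&(hsv[...,2]>140)&(hsv[...,1]<80)
k,l,st,ce=cv2.connectedComponentsWithStats(np.uint8(m))
for i in range(1,k):
    if st[i,4]>25:
        q=P[l==i][:,:2].astype(np.float32);f=cv2.fitLine(q,2,0,.01,.01).ravel();print('mark',st[i,4],q.mean(0).round(4),'dir',np.arctan2(f[1],f[0]).round(3))
E
python3 k.py
```

```text
torque [-2.01  1.63  0.08] [-0.42800013  0.40218328 -0.17780445  0.98992028 -0.0076273   2.13865639]
16.8 [ 0.5566 -0.1685  0.0917] ydir 2.146 -0.996 tilt [-0.002 -0.007] F [ -7.2 -10.8   4.8] gap 0.027 49.23203118145466
mark 137 [ 0.5606 -0.1728] dir -0.998
```

{"api": "carry_out", "payload": {
  "moves": [
    {"tx":0,"ty":0,"tz":0,"wx":0,"wy":0,"wz":-0.1,"claw":1},
    {"tx":0,"ty":0,"tz":0,"wx":0,"wy":0,"wz":-0.1,"claw":1},
    {"tx":0,"ty":0,"tz":0,"wx":0,"wy":0,"wz":-0.06,"claw":1},
    {"tx":0,"ty":0,"tz":0,"wx":0,"wy":0,"wz":0,"claw":1}
  ]
}}

```text
clock: 17.35
tcp_pos: [0.5566, -0.1684, 0.0918]
orientation: [0.003, 0.987, 0.158, -0.002]
wrist_force: [-8.3, -9.4, 5.2]
finger_gap: 0.027
grip_force: 49.3
```

```bash
python3 k.py
```

```text
torque [-1.95  1.62 -0.08] [-0.42795422  0.40213929 -0.17778679  0.99006239 -0.00746818  2.39548841]
17.35 [ 0.5566 -0.1684  0.0918] ydir 1.889 -1.253 tilt [-0.002 -0.007] F [-8.3 -9.4  5.2] gap 0.027 49.30054740048945
mark 146 [ 0.5595 -0.1738] dir -1.254
```

{"api": "carry_out", "payload": {
  "moves": [
    {"tx":0,"ty":0,"tz":0,"wx":0,"wy":0,"wz":-0.06,"claw":1},
    {"tx":0,"ty":0,"tz":0,"wx":0,"wy":0,"wz":-0.06,"claw":1},
    {"tx":0,"ty":0,"tz":0,"wx":0,"wy":0,"wz":-0.06,"claw":1},
    {"tx":0,"ty":0,"tz":0,"wx":0,"wy":0,"wz":0,"claw":1}
  ]
}}

```text
clock: 17.9
tcp_pos: [0.5581, -0.1682, 0.0918]
orientation: [0.003, 0.998, 0.07, -0.0]
wrist_force: [-4.0, -8.2, 1.1]
finger_gap: 0.0271
grip_force: 50.4
```

```bash
python3 k.py
```

```text
torque [-1.8   0.72  0.37] [-0.42734313  0.40263507 -0.17699947  0.98801332 -0.0058745   2.57447539]
17.9 [ 0.5581 -0.1682  0.0918] ydir 1.711 -1.431 tilt [ 0.    -0.007] F [-4.  -8.2  1.1] gap 0.0271 50.379306455142796
mark 159 [ 0.5593 -0.1743] dir -1.353
```

The mark now lags the tool (-1.35 against -1.43) and torque is up to 0.37 N m, so the knob is at its stop. Releasing.

{"api": "carry_out", "payload": {
  "moves": [
    {"tx":0,"ty":0,"tz":0,"wx":0,"wy":0,"wz":0,"claw":0},
    {"tx":0,"ty":0,"tz":0,"wx":0,"wy":0,"wz":0,"claw":-0.3},
    {"tx":0,"ty":0,"tz":0,"wx":0,"wy":0,"wz":0,"claw":-0.3},
    {"tx":0,"ty":0,"tz":1.5,"wx":0,"wy":0,"wz":0,"claw":-0.3},
    {"tx":0,"ty":0,"tz":4,"wx":0,"wy":0,"wz":0,"claw":-0.3},
    {"tx":0,"ty":-1,"tz":5,"wx":0,"wy":0,"wz":0,"claw":-0.3},
    {"tx":0,"ty":0,"tz":3,"wx":0,"wy":0,"wz":0,"claw":-0.3},
    {"tx":0,"ty":0,"tz":0,"wx":0,"wy":0,"wz":0,"claw":-0.3}
  ]
}}

```text
clock: 18.95
tcp_pos: [0.5599, -0.1755, 0.2296]
orientation: [0.002, 0.997, 0.071, 0.003]
wrist_force: [0.2, 0.1, -0.8]
finger_gap: 0.0554
grip_force: 0.0
```

```bash
python3 k.py; python3 - <<'E'
from h import *
from workcell import read_camera
for n in ['top']:
  c=read_camera(n);P=world(c);hsv=cv2.cvtColor(c['image'],cv2.COLOR_BGR2HSV);labels(c,P,hsv,['red','green','blue','yellow'])
c,T,P,hsv=wrist('e');labels(c,P,hsv,['red','green','blue','yellow'])
m=(P[...,2]>.104)&(P[...,2]<.118)&(abs(P[...,1]+.17)<.04)&(abs(P[...,0]-.557)<.04)
print(cv2.minEnclosingCircle(P[m][:,:2].astype(np.float32)))
E
```

```text
torque [-0.    0.06 -0.01] [-4.40527378e-01  3.30589248e-01  6.62490990e-02  1.29932083e+00
  3.73168758e-06  2.55915348e+00]
18.95 [ 0.5599 -0.1755  0.2296] ydir 1.713 -1.429 tilt [ 0.006 -0.003] F [ 0.2  0.1 -0.8] gap 0.0554 0.0
mark 55 [ 0.5591 -0.1741] dir -1.331
red [295. 217.] 146 [ 0.5609 -0.0103] [0.0238 0.0482] 86.3 z 0.0881
yellow [306. 216.] 129 [ 0.561  -0.0425] [0.0236 0.0483] 86.6 z 0.0881
yellow [226. 230.] 160 [0.5404 0.1957] [0.0542 0.0264] 56.8 z 0.0779
19.05 [ 0.5582 -0.1746  0.2259] ydir 1.713 -1.429 tilt [ 0.001 -0.   ] F [ 0.2 -0.4 -0.2] gap 0.0557 0.0
red [133. 156.] 1545 [ 0.5617 -0.01  ] [0.0254 0.0507] 88.5 z 0.0863
green [207. 165.] 1431 [ 0.5627 -0.0743] [0.0243 0.0501] 89.0 z 0.0864
green [200. 276.] 776 [ 0.4411 -0.0714] [0.0245 0.0469] 10.1 z 0.0763
blue [ 75. 141.] 665 [0.5644 0.0425] [0.0095 0.0652] 87.5 z 0.0832
blue [242. 172.] 1429 [ 0.5605 -0.1063] [0.0244 0.0505] 88.4 z 0.0863
blue [314. 161.] 699 [ 0.5776 -0.1687] [0.0262 0.0253] 88.2 z 0.0815
blue [304. 211.] 230 [ 0.531  -0.1674] [0.0275 0.012 ] 82.6 z 0.0814
yellow [170. 161.] 1536 [ 0.5617 -0.0422] [0.0257 0.0505] 88.6 z 0.0863
((0.5577035546302795, -0.16864627599716187), 0.015926126390695572)
```

```bash
python3 -c "
from workcell import env
print(env.hand_in())"
```

```text
the job is handed in; nothing more can be done
None
```

The job is handed in: the yellow cassette stands between red and green, the six cassettes are packed at about 32 mm spacing with the end stop slid up, and the knob is turned to its stop; the hand-in gave no verdict.

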